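# Go/no-go check of a sample bottle

### The job

Three black-capped bottles of different widths stand in front of the slot gauge. Take the one that passes the wide (go) slot but is stopped by the narrow (no-go) slot: lower it well down into the go slot, lift it out, bring it down onto the middle of the no-go slot until it rests on the jaws, then stand it upright in the gauge's shallow bay and let go. Leave the other two bottles standing where they are.

Things in the scene. Friction and masses are not known exactly. Their poses are not given: they have to be found in the camera images.
- bottle_narrow: Closed clear-glass bottle, white band, black cap; 24 mm in diameter, 80 mm tall; it goes into both slots. The cap is 22 mm in diameter and takes up the top 24 mm; the full-width body is 42 mm high and narrows above. Stands upright and loose; origin at the centre of its underside, z up along its axis.
- bottle_medium: Closed clear-glass bottle, white band, black cap; 40 mm in diameter, 80 mm tall; it passes the go slot and is stopped by the no-go slot. The cap is 34 mm in diameter and takes up the top 24 mm; the full-width body is 42 mm high and narrows above. Stands upright and loose; origin at the centre of its underside, z up along its axis.
- bottle_wide: Closed clear-glass bottle, white band, black cap; 64 mm in diameter, 80 mm tall; it is too wide for both slots. The cap is 54 mm in diameter and takes up the top 24 mm; the full-width body is 42 mm high and narrows above. Stands upright and loose; origin at the centre of its underside, z up along its axis.
- gauge: Fixed comb gauge, aluminium on dark steel, 110 (x) by 254 mm (y); origin at underside centre, z up. Base 8 mm thick (slot and bay floor). Three jaws along x, tops 48 mm up, form two slots open at top and ends: go 56 mm wide, middle y = -83 mm; no-go 28 mm wide, middle y = -11 mm. Beyond lies the bay, middle x = 0, y = +69 mm, inside 94 (x) by 100 mm (y), grey rims 22 mm up on its three other sides.

How it is judged (in metres and radians):
On the way, in this order (a step that is already met when the one before it is completed fails the run):
1. the medium bottle is down in the go slot, its underside at least 18 mm below the tops of the jaws (x of bottle_medium in the frame of gauge between -0.045 and 0.045 m and y of bottle_medium in the frame of gauge between -0.103 and -0.063 m and z of bottle_medium in the frame of gauge between 0.002 and 0.03 m), for 0.1 s.
2. the medium bottle is stopped by the no-go slot: its underside on the jaw tops, pressing on the gauge, its axis within 14 mm of the slot's middle (x of bottle_medium in the frame of gauge between -0.05 and 0.05 m and y of bottle_medium in the frame of gauge between -0.025 and 0.003 m and z of bottle_medium in the frame of gauge between 0.042 and 0.056 m and contact force between bottle_medium and gauge above 0.2 N), for 0.1 s.
At the end, for the whole second after the job is handed in: The medium bottle stands upright (within 10 degrees), released and at rest, on the floor of the bay, anywhere inside its rims; the narrow and the wide bottle stand within 30 mm of where they began (x of bottle_medium in the frame of gauge between -0.04 and 0.04 m and y of bottle_medium in the frame of gauge between 0.026 and 0.112 m and z of bottle_medium in the frame of gauge between 0.004 and 0.014 m and angle between bottle_medium's own z axis and vertical below 0.17 rad and linear speed of bottle_medium below 0.02 m/s and contact force between bottle_medium and the fingers below 0.1 N and distance of each of bottle_narrow, bottle_wide from where it was at the start of the episode below 0.03 m); the robot touches nothing.
It fails at once if the narrow bottle is moved by more than 30 mm or tipped by more than 0.3 rad (distance of bottle_narrow from where it was at the start of the episode above 0.03 m or angle between bottle_narrow's own z axis and vertical above 0.3 rad).
It fails at once if the wide bottle is moved by more than 30 mm or tipped by more than 0.3 rad (distance of bottle_wide from where it was at the start of the episode above 0.03 m or angle between bottle_wide's own z axis and vertical above 0.3 rad).
It also fails if it takes over 51 s, if anything falls off the work surface, if the arm or the gripper's body presses on something with over 40 N, if the wrist force passes 120 N, or if a joint passes its speed limit or range.

### The arm

A 6-joint arm with a two-finger parallel gripper is mounted at the origin on the work surface. World frame = base frame: x ahead of the robot, y to its left, z up, the work surface at z = 0. Lengths are in mm, angles in rad, forces in N, time in s.
With the tool pointing down it reaches from about 275 to 750 mm from the base axis. Payload 10.2 kg.
Tool frame: the origin (TCP) lies at the very end of the fingers, on their centre line; the grasp point (between the pads) lies 19 mm behind it; z points along the fingers, y is the line along which they close (so a half turn about z gives the same grasp; the last joint's range is limited). The gripper opens to 85 mm and grips with 20 to 120 N. Pads are 22 mm wide; open, the fingers measure 114 mm over their backs; the gripper's body (76 mm by 85 mm) begins 54 mm behind the grasp point. The pads swing forward as they close: fully open they stand 13 mm farther back than shut.
Start: joints at [0.965, 0.313, 1.498, -0, 1.331, -0.223], TCP at [196.111, 487.003, 231.294] pointing down, gripper open.
Joint ranges: [-2.94, 2.94], [-0.97, 2.17], [0.19, 2.56], [-1.23, 4.37], [0.02, 3.11], [-2.88, 2.88]. Speed limits (rad/s): [2.39, 2.39, 3.01, 3.14, 3.14, 3.14].

### API

Orientations are given as a unit quaternion [w, x, y, z].
In Python, from rig import ctrl gives the robot as it stands.
- The arm moves only by the shell command python3 -m pendant 'ROWS' [FORCE]. ROWS is JSON, a list that holds one entry, the list of rows, each a list of 5 numbers: the shift along the tool's x, y, z normalised to -1 to 1, where 1 is 200 mm, then the turn about the tool's z normalised to -1 to 1, where 1 is pi rad, then the opening, from 0 (shut) to 1 (fully open). In form: [[[dx, dy, dz, spin, hand], ...]]. A call has 1 to 12 rows; each row is the pose to reach, as a shift and turn from the pose commanded when the call began, along the tool's axes at that moment, turning the shorter way round; what a row does not reach only later rows make up. A row lasts 1/10 s, in which the tool goes at most 50 mm and 8.59 degrees, less where a joint would pass 70% of its speed; a pose out of reach is approached as far as the arm can. A call with a number of a shift or a turn outside -1 to 1 is refused whole. A call with a gripper value outside its range is refused whole. The fingers move at their own pace and stop on an object; FORCE is the grip in N (left out, the last holds). Time passes only in rows, so rows that repeat a pose let the fingers close. It gives the time, the measured TCP pose, the force, the opening and the grip force at its end, in the units of the state.
- ctrl.sense(): the state, without advancing time (a new reading comes with each control period).
- ctrl.capture(name): name is "scene" or "side" or "wrist"; returns (picture, depth): 480x640x3 uint8, blue, green, red; 480x640 float32, mm along the optical axis (not along the pixel's ray), 0 where there is no reading.
- ctrl.get_calibration(name): a dict with "K" (3x3 intrinsics, pixels), "origin" and "rotation" of the camera in the world. Camera axes: x right, y down, z forward; pixel columns grow to the right and rows downward; lengths in mm; the calibration is good to about 2 mm. A picture is of the moment at which its call begins: read the wrist's pose just before it. get_calibration takes no time and is no camera call; for the wrist camera it gives the pose at the moment of the call.
- ctrl.finish_job(): hands the job in; it is judged then, once.
The state is a dict: "time_s": time; "joints": joint angles; "dq": joint speeds; "tau": joint torques, N m; "eef_pos": TCP position; "ee_rot": TCP orientation; "force": force on the tool from outside, world axes, zero at the start; "wrist_torque": the same for the moment, N m; "grip_width": opening from 0.0 (shut) to 1.0 (fully open); "grip_force": force on a finger pad.
Only numpy, scipy, OpenCV 4.12 (cv2) and the standard library are available. Lean on these libraries where they do the work, as an engineer would, in place of code of your own. Each camera call takes 0.05 s, during which the arm holds its last target. There are 200 camera calls.

## Working session

There is one attempt and no reset: what is moved stays moved. The work goes in short steps, Python scripts to look and compute and a shell command to move; the robot and the scene stay as the last step left them, time stands still between calls to the robot, and variables do not carry over. Pictures are saved under pics/ and viewed, at most 10 in all, crops included, and the job is handed in when it is done.

```bash
mkdir -p pics; python3 - <<'E'
from rig import ctrl
import cv2,numpy as np
np.set_printoptions(suppress=True,precision=3)
s=ctrl.sense();print(s['time_s'],s['eef_pos'],s['ee_rot'],s['grip_width'])
for n in('scene','side'):
    p,d=ctrl.capture(n);cv2.imwrite(f'pics/{n}1.png',p);np.save(f'{n}1.npy',d)
    c=ctrl.get_calibration(n);print(n,c)
E
```

```text
0.0 [195.955 486.78  230.717] [-0.     0.19   0.982 -0.001] 1.0012371185750484
scene {'K': array([[592.168,   0.   , 324.153],
       [  0.   , 592.168, 234.984],
       [  0.   ,   0.   ,   1.   ]]), 'origin': array([ 991.932, -511.86 ,  717.655]), 'rotation': array([-0.361,  0.858,  0.339, -0.135])}
side {'K': array([[512.015,   0.   , 311.546],
       [  0.   , 512.015, 241.911],
       [  0.   ,   0.   ,   1.   ]]), 'origin': array([ 282.396, -580.708,  398.673]), 'rotation': array([-0.492,  0.844, -0.184,  0.105])}
```

View pics/scene1.png

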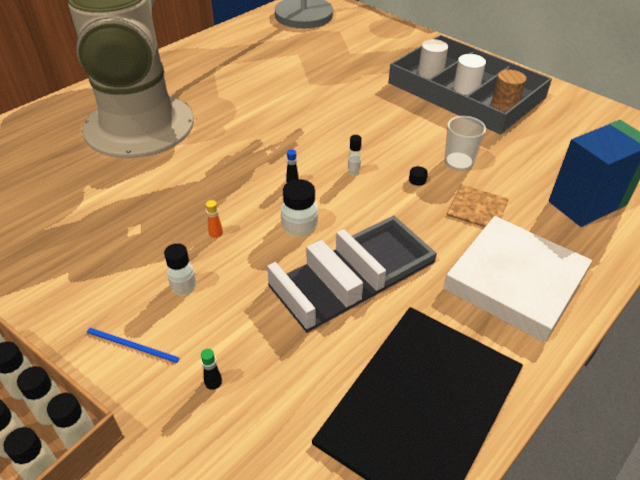

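View pics/side1.png

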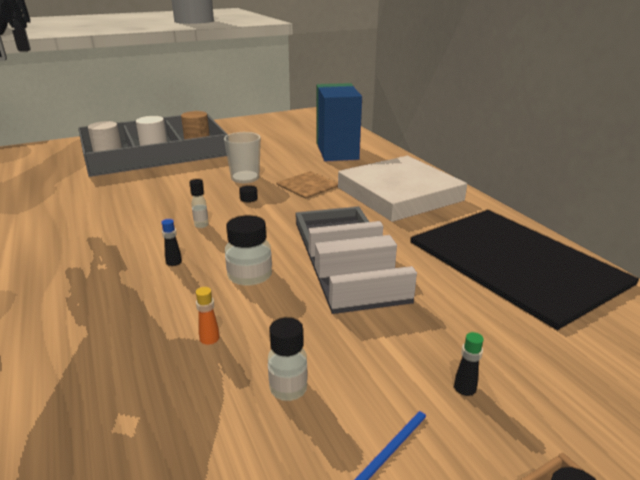

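Scene view: the medium bottle is at (180,270), the wide one at (299,208) and the narrow one at (355,155). The gauge spans about (270,290) to (435,250), with its bay at the far right. The side view shows the medium bottle at (288,360) and the gauge jaws at (345–375, 240–290).

```bash
cat > h.py <<'E'
import cv2,numpy as np
from scipy.spatial.transform import Rotation as R
np.set_printoptions(suppress=True,precision=2)
def rot(q): return R.from_quat(np.r_[q[1:],q[0]]).as_matrix()
def cloud(d,c):
    K=c['K'];v,u=np.indices(d.shape)
    p=np.dstack([(u-K[0,2])/K[0,0]*d,(v-K[1,2])/K[1,1]*d,d])
    return p@rot(c['rotation']).T+c['origin']
def blobs(P,p,d,mask,amin=20):
    n,l,st,ce=cv2.connectedComponentsWithStats(mask.astype(np.uint8))
    return [(P[l==i],ce[i],st[i,4]) for i in range(1,n) if st[i,4]>=amin]
E
python3 - <<'E'
from rig import ctrl
from h import *
for n in('scene','side'):
    c=ctrl.get_calibration(n);d=np.load(n+'1.npy');p=cv2.imread(f'pics/{n}1.png');P=cloud(d,c)
    mx=p.max(2);z=P[...,2]
    reg=(P[...,0]>150)&(P[...,0]<800)&(abs(P[...,1])<500)&(d>0)
    print(n,'caps')
    for q,ce,a in blobs(P,p,d,reg&(mx<70)&(z>74)&(z<86)):
        (cx,cy),r=cv2.minEnclosingCircle(q[:,:2].astype(np.float32));print(ce,a,cx,cy,r,np.median(q[:,2]))
    print('jaws')
    for q,ce,a in blobs(P,p,d,reg&(p.min(2)>110)&(z>45)&(z<52),60):
        print(ce,a,cv2.minAreaRect(q[:,:2].astype(np.float32)),np.median(q[:,2]))
E
```

```text
scene caps
[355.55 139.15] 78 430.5704650878906 191.6939239501953 10.78381061553955 79.9281591417818
[573.11 176.38] 171 772.168212890625 366.29974365234375 29.51564598083496 79.86636017945023
[298.29 190.43] 578 455.4355773925781 15.623861312866211 29.220829010009766 80.85087908652787
[175.41 252.42] 324 422.9676818847656 -210.5910186767578 17.807580947875977 80.71276986823244
[ 11.4  360.82] 169 422.959228515625 -466.38427734375 15.023584365844727 80.37975260884457
[ 37.2  387.53] 189 476.70452880859375 -462.7800598144531 16.544666290283203 80.19852581258328
[ 67.54 415.75] 181 535.8533325195312 -456.8274230957031 16.71668243408203 79.85079026875565
[ 36.79 439.67] 33 547.8090209960938 -497.286865234375 4.493227005004883 79.94353220100675
jaws
[460.88 150.59] 68 ((571.4164428710938, 335.6002502441406), (50.59729766845703, 15.207268714904785), 28.051069259643555) 48.49915489718518
[300.09 210.77] 207 ((466.3433532714844, 8.965766906738281), (60.0875129699707, 37.27100372314453), 49.66927719116211) 48.32428816291815
[361.19 251.68] 577 ((603.17626953125, 3.734233856201172), (18.65500
[... 1010 characters left out ...]

[345.15 227.24] 487 ((601.1140747070312, 3.4468765258789062), (18.715301513671875, 109.3249282836914), 77.04566192626953) 47.717554381357786
[354.61 244.16] 968 ((590.2185668945312, -45.871482849121094), (32.77634811401367, 110.17100524902344), 78.09852600097656) 47.95430904172261
[246.99 250.19] 296 ((449.9104309082031, 3.8296031951904297), (34.38315963745117, 59.6262321472168), 74.36425018310547) 48.36780350239573
[372.49 274.7 ] 747 ((572.82373046875, -123.2225341796875), (18.395822525024414, 110.0079345703125), 77.43415832519531) 47.80209670986278
[285.91 359.65] 295 ((416.71783447265625, -218.00259399414062), (21.710817337036133, 35.9135627746582), 58.890220642089844) 48.04453937225469
```

```bash
python3 -m pendant '[[[-0.78,-0.94,0,0,1],[-0.78,-0.94,0,0,1],[-0.78,-0.94,0,0,1],[-0.78,-0.94,0,0,1],[-0.78,-0.94,0,0,1],[-0.78,-0.94,0,0,1],[-0.78,-0.94,0,0,1],[-0.78,-0.94,0,0,1]]]' 40
python3 -m pendant '[[[-0.78,-0.94,0,0,1],[-0.78,-0.94,0,0,1],[-0.78,-0.94,0,0,1],[-0.78,-0.94,0,0,1],[-0.78,-0.94,0,0,1],[-0.78,-0.94,0,0,1],[-0.78,-0.94,0,0,1],[-0.78,-0.94,0,0,1]]]' 40
python3 - <<'E'
from rig import ctrl
from h import *
c=ctrl.get_calibration('scene');P=cloud(np.load('scene1.npy'),c)
print('orange',P[222,214],P[204,212])
s=ctrl.sense();Rt=rot(s['ee_rot']);t=s['eef_pos'];print(s['time_s'],t,s['ee_rot'],(Rt.T@(np.array([421.8,-211.2,150])-t))/200)
E
```

```text
time_s: 0.9
eef_pos: [270.3, 255.1, 231.2]
ee_rot: [-0.0, 0.19, 0.982, 0.0]
force: [0.5, -0.7, -0.3]
grip_width: 0.997
grip_force: 0.0
time_s: 1.7
eef_pos: [344.9, 23.1, 231.2]
ee_rot: [-0.0, 0.189, 0.982, 0.0]
force: [0.4, 0.6, -0.6]
grip_width: 1.0
grip_force: 0.0
orange [ 375.29 -103.76   35.  ] [371.29 -99.35  69.92]
1.7 [344.94  23.09 231.15] [-0.    0.19  0.98  0.  ] [-0.79 -0.95  0.41]
```

```bash
python3 -m pendant '[[[-0.79,-0.95,0,0,1],[-0.79,-0.95,0,0,1],[-0.79,-0.95,0,0,1],[-0.79,-0.95,0,0,1],[-0.79,-0.95,0,0,1],[-0.79,-0.95,0,0,1],[-0.79,-0.95,0,0,1],[-0.79,-0.95,0,0,1],[-0.79,-0.95,0,0,1]]]' 40
python3 - <<'E'
from rig import ctrl
from h import *
c=ctrl.get_calibration('wrist');p,d=ctrl.capture('wrist');cv2.imwrite('pics/w1.png',p);P=cloud(d,c);z=P[...,2]
for q,ce,a in blobs(P,p,d,(d>0)&(p.max(2)<80)&(z>72)&(z<88),200):
    (cx,cy),r=cv2.minEnclosingCircle(q[:,:2].astype(np.float32));print(ce,a,cx,cy,r,np.median(q[:,2]))
s=ctrl.sense();Rt=rot(s['ee_rot']);t=s['eef_pos'];print(s['time_s'],t,(Rt.T@(np.array([421.8,-211.2,48])-t))/200)
E
```

```text
time_s: 2.6
eef_pos: [420.9, -212.0, 231.6]
ee_rot: [0.0, 0.189, 0.982, -0.0]
force: [0.2, 0.6, 0.2]
grip_width: 0.998
grip_force: 0.0
[579.17 163.78] 3344 454.5355224609375 17.7735538482666 27.367965698242188 79.99363683539866
[323.22 224.45] 1049 421.83526611328125 -209.01197814941406 16.65958023071289 79.73168613923178
[ 32.95 262.43] 1406 354.9217224121094 -472.7246398925781 17.76078987121582 85.94517478657986
[  4.91 286.94] 295 363.6566162109375 -519.492919921875 14.516495704650879 77.79725542165386
[ 74.   314.06] 1237 413.8910827636719 -466.86212158203125 17.767925262451172 85.89778214141245
[ 29.82 337.31] 1242 419.83990478515625 -521.4389038085938 17.681072235107422 85.75619475797967
[  4.   357.98] 216 430.1594543457031 -567.6298828125 14.3147611618042 76.90097661387449
[109.45 350.35] 248 464.4263610839844 -456.9106750488281 11.45517349243164 82.16340699967259
[111.04 431.8 ] 289 544.549072265625 -506.42547607421875 15.362508773803711 85.78871433542315
2.65 [ 420.83 -212.25  231.63] [-0.    0.01  0.92]
```

View pics/w1.png

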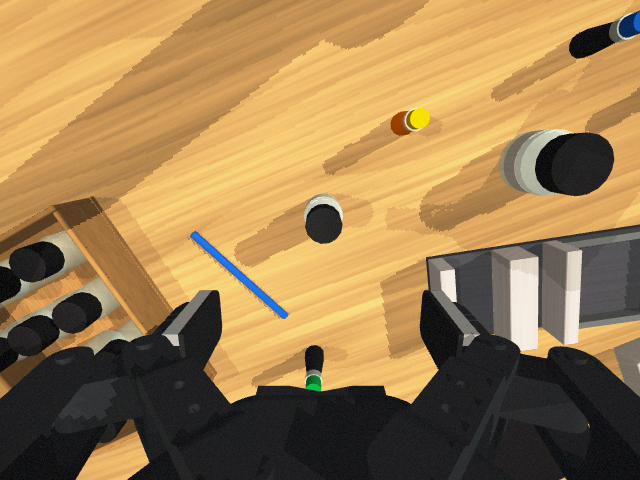

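```bash
python3 -m pendant '[[[0,0.013,0.25,0,1],[0,0.013,0.5,0,1],[0,0.013,0.7,0,1],[0,0.013,0.82,0,1],[0,0.013,0.915,0,1],[0,0.013,0.915,0,1],[0,0.013,0.915,0,0],[0,0.013,0.915,0,0],[0,0.013,0.915,0,0],[0,0.013,0.915,0,0],[0,0.013,0.915,0,0],[0,0.013,0.915,0,0]]]' 40
python3 -m pendant '[[[0,0,0,0,0],[0,0,0,0,0],[0,0,0,0,0]]]' 40
```

```text
time_s: 3.85
eef_pos: [422.2, -211.4, 49.2]
ee_rot: [0.001, 0.19, 0.982, -0.0]
force: [0.0, 1.7, 6.8]
grip_width: 0.386
grip_force: 39.1
time_s: 4.15
eef_pos: [422.2, -211.4, 49.2]
ee_rot: [0.001, 0.19, 0.982, -0.0]
force: [0.5, 1.3, 7.0]
grip_width: 0.383
grip_force: 39.1
```

```bash
python3 -m pendant '[[[0,0,-0.1,0,0],[0,0,-0.3,0,0],[0,0,-0.5,0,0],[0,0,-0.6,0,0],[0,0,-0.6,0,0]]]' 40
python3 - <<'E'
from rig import ctrl
from h import *
s=ctrl.sense();Rt=rot(s['ee_rot']);t=s['eef_pos'];print(s['grip_width'],s['force'],(Rt.T@(np.array([581.3,-87.9,170])-t))/200)
p,d=ctrl.capture('side');P=cloud(d,ctrl.get_calibration('side'));cv2.imwrite('pics/s2.png',p[100:420,100:500])
E
```

```text
time_s: 4.65
eef_pos: [422.6, -211.9, 171.0]
ee_rot: [0.002, 0.19, 0.982, -0.001]
force: [0.3, -0.5, -1.6]
grip_width: 0.378
grip_force: 39.9
0.3781297289575077 [ 0.33 -0.53 -1.61] [-0.5   0.87  0.01]
```

View pics/s2.png

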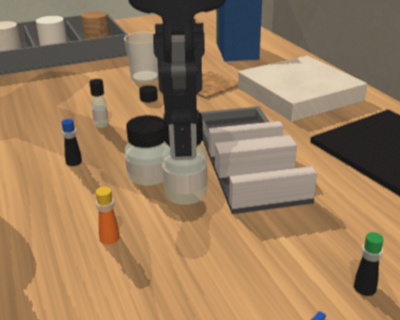

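The bottle hangs upright in the fingers, with its body at crop (184,175). Next is the move to above the go slot.

```bash
python3 -m pendant '[[[-0.1,0.17,0,0,0],[-0.2,0.35,0,0,0],[-0.3,0.52,0,0,0],[-0.4,0.7,0,0,0],[-0.46,0.8,0,0,0],[-0.5,0.87,0,0,0],[-0.5,0.87,0,0,0],[-0.5,0.87,0,0,0],[-0.5,0.87,0,0,0]]]' 40
python3 - <<'E'
from rig import ctrl
from h import *
s=ctrl.sense();Rt=rot(s['ee_rot']);t=s['eef_pos'];print(t,(Rt.T@(np.array([581.3,-87.9,63])-t))/200)
p,d=ctrl.capture('scene');P=cloud(d,ctrl.get_calibration('scene'));cv2.imwrite('pics/c2.png',cv2.resize(p[100:350,180:480],None,fx=2,fy=2))
p,d=ctrl.capture('side');Q=cloud(d,ctrl.get_calibration('side'))
for X in(P,Q):
    m=(abs(X[...,0]-t[0])<45)&(abs(X[...,1]-t[1])<45)&(X[...,2]>80)&(X[...,2]<160);q=X[m]; print(q.min(0),q.max(0))
    for h in (125,135,145):
        b=q[abs(q[:,2]-h)<4]; A=np.c_[2*b[:,:2],np.ones(len(b))];s=np.linalg.lstsq(A,(b[:,:2]**2).sum(1),rcond=None)[0];print(h,len(b),s[:2],np.sqrt(s[2]+s[0]**2+s[1]**2))
E
```

```text
time_s: 5.6
eef_pos: [578.6, -87.7, 167.7]
ee_rot: [-0.001, 0.191, 0.982, 0.0]
force: [0.0, -0.5, -0.7]
grip_width: 0.386
grip_force: 40.1
[578.64 -87.69 167.66] [-0.01  0.    0.52]
[ 565.37 -108.85  118.83] [600.23 -72.97 159.89]
125 108 [579.49 -87.13] 18.808838480079395
135 112 [579.11 -87.  ] 19.502244035648328
145 113 [579.03 -86.94] 19.851806976363207
[ 557.14 -109.38  118.26] [595.67 -74.85 160.  ]
125 191 [577.72 -87.39] 19.220009485468836
135 201 [577.72 -87.49] 19.867359103759785
145 205 [577.4  -88.27] 19.2733015649705
```

View pics/c2.png

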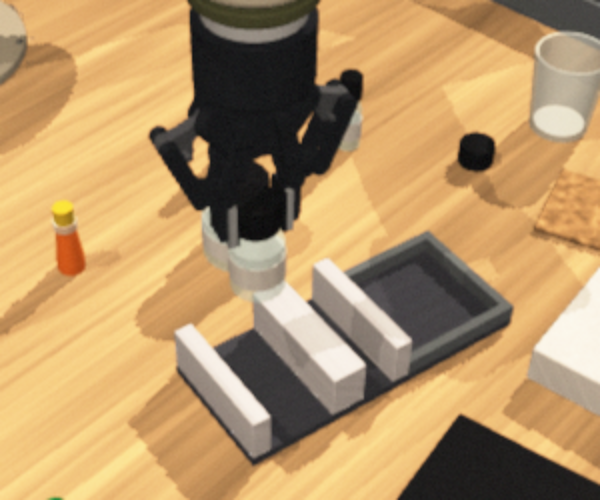

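The bottle hangs directly above the go slot with its underside at about 118.5 mm (TCP minus 49), and its centre matches the TCP within 1 mm. Next I lower it.

```bash
python3 -m pendant '[[[-0.01,0,0.15,0,0],[-0.01,0,0.3,0,0],[-0.01,0,0.4,0,0],[-0.01,0,0.47,0,0],[-0.01,0,0.515,0,0],[-0.01,0,0.515,0,0],[-0.01,0,0.515,0,0],[-0.01,0,0.515,0,0],[-0.01,0,0.515,0,0]]]' 40
python3 -m pendant '[[[0,0,-0.1,0,0],[0,0,-0.25,0,0],[0,0,-0.4,0,0],[0,0,-0.4,0,0],[0,0,-0.4,0,0]]]' 40
python3 - <<'E'
from rig import ctrl
from h import *
s=ctrl.sense();Rt=rot(s['ee_rot']);t=s['eef_pos'];print(t,(Rt.T@(np.array([597,-17.6,97.5])-t))/200)
E
```

```text
time_s: 6.6
eef_pos: [581.6, -88.0, 66.1]
ee_rot: [0.001, 0.19, 0.982, -0.0]
force: [-0.3, 0.8, -1.2]
grip_width: 0.388
grip_force: 40.1
time_s: 7.1
eef_pos: [581.3, -87.9, 145.7]
ee_rot: [0.001, 0.19, 0.982, -0.0]
force: [0.1, -0.0, -2.0]
grip_width: 0.382
grip_force: 40.1
[581.35 -87.87 145.69] [0.06 0.36 0.24]
```

```bash
python3 -m pendant '[[[0.03,0.18,0,0,0],[0.06,0.36,0,0,0],[0.06,0.36,0,0,0],[0.06,0.36,0,0,0],[0.06,0.36,0.1,0,0],[0.06,0.36,0.17,0,0],[0.06,0.36,0.21,0,0],[0.06,0.36,0.21,0,0],[0.06,0.36,0.21,0,0]]]' 40
python3 -m pendant '[[[0,0,0.01,0,0],[0,0,0.02,0,0],[0,0,0.03,0,0],[0,0,0.03,0,0]]]' 40
```

```text
time_s: 8.0
eef_pos: [597.2, -16.9, 103.6]
ee_rot: [0.0, 0.19, 0.982, -0.0]
force: [-0.2, 0.4, -0.7]
grip_width: 0.384
grip_force: 40.2
time_s: 8.4
eef_pos: [597.1, -16.6, 97.4]
ee_rot: [0.0, 0.19, 0.982, -0.0]
force: [0.4, 1.1, -0.9]
grip_width: 0.382
grip_force: 40.2
```

```bash
python3 -m pendant '[[[0,0,0.005,0,0],[0,0,0.01,0,0],[0,0,0.01,0,0],[0,0,0.01,0,0]]]' 40
```

```text
time_s: 8.8
eef_pos: [597.8, -16.7, 97.1]
ee_rot: [0.001, 0.19, 0.982, -0.0]
force: [-1.1, 1.2, 11.3]
grip_width: 0.388
grip_force: 41.3
```

```bash
python3 -m pendant '[[[0,0,0,0,0],[0,0,0,0,0],[0,0,0,0,0],[0,0,-0.1,0,0],[0,0,-0.2,0,0],[0,0,-0.2,0,0],[0,0,-0.2,0,0]]]' 40
python3 - <<'E'
from rig import ctrl
from h import *
s=ctrl.sense();Rt=rot(s['ee_rot']);t=s['eef_pos'];print(t,(Rt.T@(np.array([614.5,60.4,57.5])-t))/200)
p,d=ctrl.capture('side');Q=cloud(d,ctrl.get_calibration('side'))
m=(abs(Q[...,0]-t[0])<45)&(abs(Q[...,1]-t[1])<45)&(Q[...,2]>60);print(np.sort(Q[m][:,2])[:5])
E
```

```text
time_s: 9.5
eef_pos: [596.8, -16.5, 134.7]
ee_rot: [-0.0, 0.19, 0.982, -0.0]
force: [-0.2, 0.0, -1.9]
grip_width: 0.388
grip_force: 40.2
[596.82 -16.54 134.72] [0.06 0.39 0.39]
[84.98 85.26 85.72 85.84 85.86]
```

```bash
python3 -m pendant '[[[0.03,0.2,0,0,0],[0.06,0.39,0,0,0],[0.06,0.39,0,0,0],[0.06,0.39,0,0,0],[0.06,0.39,0.15,0,0],[0.06,0.39,0.27,0,0],[0.06,0.39,0.34,0,0],[0.06,0.39,0.37,0,0],[0.06,0.39,0.37,0,0],[0.06,0.39,0.37,0,0]]]' 40
python3 -m pendant '[[[0,0,0.005,0,0],[0,0,0.01,0,0],[0,0,0.015,0,0],[0,0,0.015,0,0]]]' 40
```

```text
time_s: 10.55
eef_pos: [615.6, 60.0, 62.3]
ee_rot: [0.001, 0.19, 0.982, 0.0]
force: [0.4, -1.0, -1.2]
grip_width: 0.385
grip_force: 40.4
time_s: 10.95
eef_pos: [615.0, 60.3, 58.3]
ee_rot: [-0.0, 0.19, 0.982, -0.0]
force: [0.3, -0.1, -1.5]
grip_width: 0.387
grip_force: 40.4
```

```bash
python3 -m pendant '[[[0,0,0.006,0,0],[0,0,0.011,0,0],[0,0,0.011,0,0]]]' 40
```

```text
time_s: 11.25
eef_pos: [615.6, 60.2, 57.2]
ee_rot: [0.001, 0.19, 0.982, 0.0]
force: [-1.2, -0.6, 7.4]
grip_width: 0.389
grip_force: 41.1
```

```bash
python3 -m pendant '[[[0,0,0,0,0.5],[0,0,0,0,0.6],[0,0,0,0,0.8],[0,0,0,0,0.9],[0,0,0,0,0.9],[0,0,-0.1,0,0.9],[0,0,-0.3,0,0.9],[0,0,-0.5,0,0.9],[0,0,-0.7,0,0.9],[0,0,-0.7,0,0.9],[0,0,-0.7,0,0.9]]]' 20
python3 - <<'E'
from rig import ctrl
from h import *
p,d=ctrl.capture('scene');cv2.imwrite('pics/c3.png',p);P=cloud(d,ctrl.get_calibration('scene'));z=P[...,2]
o=np.array([599.4,-6.9]);y=np.array([.2185,.9758]);x=np.array([.9758,-.2185])
for q,ce,a in blobs(P,p,d,(d>0)&(p.max(2)<80)&(z>74)&(z<95)&(abs(P[...,0]-500)<200)&(abs(P[...,1])<300),40):
    (cx,cy),r=cv2.minEnclosingCircle(q[:,:2].astype(np.float32));k=np.array([cx,cy])-o;print(ce,a,cx,cy,r,np.max(q[:,2]),k@x,k@y)
E
```

```text
time_s: 12.35
eef_pos: [615.1, 60.3, 196.4]
ee_rot: [0.0, 0.19, 0.982, 0.0]
force: [-0.1, 0.2, -0.7]
grip_width: 0.907
grip_force: 0.0
[353.41 139.7 ] 44 429.9892578125 189.218505859375 9.730525016784668 85.0972968743846 -208.1628957568359 154.3561908496094
[298.27 190.52] 592 456.884521484375 17.321195602416992 28.236305236816406 84.63497530724237 -144.35893517467497 -7.5045893868255575
[391.12 221.37] 352 617.2037963867188 59.40825653076172 16.606943130493164 92.27583346564313 2.8845904621887417 68.59372623321535
```

View pics/c3.png

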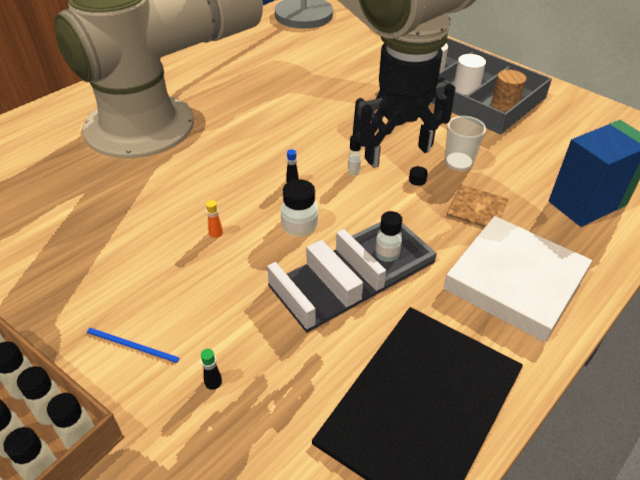

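The medium bottle stands upright in the bay at (390,240), and the wide (299,208) and narrow (355,155) bottles haven't moved. The gripper is clear of everything.

```bash
python3 -c "
from rig import ctrl
print(ctrl.finish_job())"
```

```text
the job is handed in; nothing more can be done
None
```

The job is handed in (no verdict shown): the medium bottle went down into the go slot, rested on the no-go jaws (about 11 N) and now stands released and upright in the bay, with the other two bottles where they began.

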